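# Shut the filter's inlet valve and show the magnet insert to the phone

## Task

The boiler's magnetic filter on the worktop is due for its check: the locking collar is already off and the outlet valve is already shut, but the inlet valve (the one on the longer pipe) still stands open along its pipe. Shut it by turning its lever fully across the pipe, and only then lift the twin-rod magnet insert out of the pot by the grip on its cap and hold it up to the lens of the phone on the tripod for the service record: hanging upright, about 15 cm straight out from the lens with the middle of the rods level with it, and turned so that the lens sees the two rods side by side, neither hiding the other. Finish while holding it still there, without putting it down or letting go, leaving the outlet valve shut, the phone and its tripod unbumped and all the other things where they are.

Things in the scene. Friction and masses are not known exactly. Their poses are not given: they have to be found in the camera images.
- filter: fixed magnetic filter: open black pot, 94 mm outside and 84 mm inside diameter, rim 125 mm up, between two brass lever valves on 22 mm pipe (axis 60 mm up). Origin on the worktop under the pot's axis, z up. +y: along the pipe to the inlet valve (140 mm off; pipe goes down at 275 mm); -y: outlet valve (115 mm; down at 185 mm). Shut levers point to -x, towards the robot
- inlet_lever (a joint): turn of the inlet valve's lever, rad: 0 = along the pipe, pointing away from the pot (open); 1.571 = across the pipe, pointing to the filter's -x side (shut, hard stop). It grows anticlockwise seen from above. It starts at 0 to 0.4, takes about 0.2 N m to turn and stays where it is left.
- inlet_lever_grip (a point): point on the inlet lever, 75 mm from its pivot, in the middle of its black sleeve's thickness (100 mm above the worktop). The lever is straight and level: the sleeve is 16 mm wide, 12 mm thick and runs from 30 to 100 mm from the pivot; the clear gap from it to the pipe below is 23 mm.
- inlet_lever_pivot (a point): point on the vertical turning axis of the inlet lever, at the sleeve's height; fixed to the filter.
- outlet_lever (a joint): turn of the outlet valve's lever, rad: 0 = along the pipe (open), 1.571 = across the pipe on the filter's -x side (shut). It starts shut and must stay so.
- outlet_lever_grip (a point): point on the outlet lever, 75 mm from its pivot, 100 mm above the worktop; same lever as the inlet's.
- insert: loose magnet insert, 0.28-0.46 kg, set in the pot without thread or latch: two steel rods, 18 mm dia, 85 mm long, at y = +-20 mm under a round black cap. Origin between the rods' lower tips (30 mm above the worktop when seated), z up. Plug 76 mm dia at z 85-95, flange 94 mm dia at 95-105 (on the rim), grip bar at 105-137, 14 mm thick (x), 50 mm long (y). Clear of the pot when raised 95 mm
- insert_mid (a point): the middle of the insert's two rods, on its axis 42.5 mm above its origin; axes as the insert's.
- insert_grip (a point): point in the insert's grip bar, on its axis 130 mm above its origin (7 mm below the bar's top, 25 mm above the flange); fingers close on the bar along the insert's x.
- tripod: fixed mini tripod: legs reach 77 mm from its axis, hub 85 mm high; carries a phone on its long edge (150 long, 75 high, 8 mm thick; clamp top about 23 mm above the lens) at a height that varies. Origin on the worktop under its axis; +x is where the lens looks (level), y along the phone, z up
- phone_lens (a point): centre of the front of the phone's camera lens, at the upper corner of the phone, 55 mm to +y of the tripod's axis, 165 to 205 mm above the worktop; axes as the tripod's: +x straight out of the lens, along its line of sight, y to the side, z up.
- collar: the filter's black locking collar, loose ring 117 mm across, 24 mm high, lying in front of the pot; origin under its centre. Leave it.
- spanner: grey plastic hook spanner, 10 mm thick and about 180 mm long, lying behind the pot; origin on its underside where handle meets hook. Leave it.
- screwdriver: screwdriver lying on the worktop; origin on its underside. Leave it.
- inhibitor: white plastic bottle, 72 mm diameter, 200 mm high, behind the outlet pipe; origin under its centre. Leave it.
- mug: white mug, 80 mm diameter, 90 mm high, at the left; origin under its centre. Leave it.
- jar: glass jar, 72 mm diameter, 85 mm high, to the robot's right, near the phone; origin under its centre. Leave it.
Things that resemble listed ones, but are neither listed nor needed, are in the scene too. What is shaped like the insert but yellow is not meant.

How it is judged:
On the way, in this order (a step that is already met when the one before it is completed fails the run):
1. the inlet lever is turned fully across its pipe, the insert still seated in the pot (value of joint inlet_lever above 1.45 rad and z of insert in the frame of filter below 0.04 m), for 0.2 s.
2. the insert is lifted clear of the pot, held by the fingers (z of insert in the frame of filter above 0.126 m and contact force between insert and the fingers above 1 N), for 0.1 s.
At the end, for the whole second after the job is handed in: Both levers within 8 deg of shut; insert at rest, held by the fingers alone, upright within 8 deg, its rods' middle 12 to 18 cm out from the lens, within 25 mm sideways and 20 mm in height, rods square to the view within 14 deg; the six other loose things within 30 mm of their start (value of joint each of inlet_lever, outlet_lever above 1.43 rad and x of insert_mid in the frame of phone_lens between 0.12 and 0.18 m and y of insert_mid in the frame of phone_lens between -0.025 and 0.025 m and z of insert_mid in the frame of phone_lens between -0.02 and 0.02 m and angle between insert's own z axis and vertical below 0.14 rad and angle between the y axis of insert and the y axis of tripod, either way round below 0.25 rad and height (world z) of insert above 0.09 m and contact force between insert and the fingers above 1 N and contact force between insert and filter below 0.1 N and contact force between insert and tripod below 0.1 N and linear speed of insert below 0.02 m/s and angular speed of insert below 0.15 rad/s and distance of each of collar, spanner, screwdriver, inhibitor, mug, jar from where it was at the start of the episode below 0.03 m); the arm keeps its last pose, push and grip.
It fails at once if the insert is lifted (more than 20 mm) while the inlet valve is not shut (z of insert in the frame of filter above 0.05 m and value of joint inlet_lever below 1.4 rad).
It fails at once if the outlet valve is opened (value of joint outlet_lever below 1.4 rad).
It fails at once if the phone or its tripod is struck or shifted (contact force between tripod and anything else above 4 N or distance of phone_lens from where it was at the start of the episode above 0.01 m).
It fails at once if the insert is dropped or laid on the worktop (height (world z) of insert below 0.02 m).
It fails at once if another loose thing is displaced by more than 30 mm (distance of any of collar, spanner, screwdriver, inhibitor, mug, jar from where it was at the start of the episode above 0.03 m).
It also fails if it takes over 53 s, if anything falls off the work surface, if the arm or the gripper's body presses on something with over 40 N, if the wrist force passes 120 N, or if a joint passes its speed limit or range.

## Robot

A 6-joint arm with a two-finger parallel gripper is mounted at the origin on the work surface. World frame = base frame: x ahead of the robot, y to its left, z up, the work surface at z = 0. Lengths are in m, angles in rad, forces in N, time in s.
With the tool pointing down it reaches from about 0.3 to 0.875 m from the base axis. Payload 6.4 kg.
Tool frame: the origin (TCP) lies at the very end of the fingers, on their centre line; the grasp point (between the pads) lies 19 mm behind it; z points along the fingers, y is the line along which they close (so a half turn about z gives the same grasp; the last joint's range is limited). The gripper opens to 85 mm and grips with 20 to 120 N. Pads are 22 mm wide; open, the fingers measure 114 mm over their backs; the gripper's body (76 mm by 85 mm) begins 54 mm behind the grasp point. The pads swing forward as they close: fully open they stand 13 mm farther back than shut.
Start: joints at [-1.376, 0.181, 1.607, -0, 1.354, -0.206], TCP at [0.224, -0.529, 0.231] pointing down, gripper open.
Joint ranges: [-2.99, 2.99], [-0.89, 2.07], [0.3, 2.58], [-1.14, 4.28], [0, 2.63], [-3.12, 3.12]. Speed limits (rad/s): [2.57, 2.57, 3.01, 3.14, 3.14, 3.14].

## Interface

Orientations are given as a unit quaternion [w, x, y, z].
In Python, from bench import ctrl gives the robot as it stands.
- The arm moves only by the tool jog_arm, never from a script. Its argument "series" is a list that holds one entry, the list of rows, each a list of 7 numbers: the shift along the tool's x, y, z in mm, then the turn, a rotation vector about the tool's x, y, z in rad, then the finger opening in mm, from 0 to 85.4. In form: [[[tx, ty, tz, rx, ry, rz, gripper], ...]]. A call has exactly 10 rows; each row shifts and turns the commanded pose from where the row before left it, along the tool's axes as they then stand; what a row does not reach is not made up. A row lasts 1/10 s, in which the tool goes at most 50 mm and 8.59 degrees, less where a joint would pass 70% of its speed; a pose out of reach is approached as far as the arm can. A call with a gripper value outside its range is refused whole. The fingers move at their own pace and stop on an object; the grip force is fixed at half the most. Time passes only in rows, so rows that do not move let the fingers close, or fill a call up. It gives the time, the measured TCP pose, the force, the opening and the grip force at its end, in the units of the state.
- ctrl.get_obs(): the state, without advancing time (a new reading comes with each control period).
- ctrl.camera(name): name is "scene" or "top" or "wrist"; returns a dict with "frame" (400x640x3 uint8, blue, green, red), "z_map" (400x640 float32, m along the optical axis (not along the pixel's ray), 0 where there is no reading), "fx", "fy", "cx", "cy" (pixels), "xyz" and "rotation" of the camera in the world. Camera axes: x right, y down, z forward; pixel columns grow to the right and rows downward; lengths in m; the calibration is good to about 2 mm. A picture is of the moment at which its call begins.
- ctrl.hand_in(): hands the job in; it is judged then, once.
The state is a dict: "time_s": time; "q": joint angles; "dq": joint speeds; "joint_efforts": joint torques, N m; "eef_pos": TCP position; "eef_rot": TCP orientation; "wrist_force": force on the tool from outside, world axes, zero at the start; "torque": the same for the moment, N m; "opening": opening from 0.0 (shut) to 1.0 (fully open); "grasp_force": force on a finger pad.
Only numpy, scipy, OpenCV 4.12 (cv2) and the standard library are available. Lean on these libraries where they do the work, as an engineer would, in place of code of your own. Each camera call takes 0.05 s, during which the arm holds its last target. There are 200 camera calls.

## Working session

There is one attempt and no reset: what is moved stays moved. The work goes in short steps, Python scripts to look and compute and a tool call to move; the robot and the scene stay as the last step left them, time stands still between calls to the robot, and variables do not carry over. Pictures are saved under pics/ and viewed, at most 10 in all, crops included, and the job is handed in when it is done.

Besides the shell and the picture viewer there is one more tool, called after ">>>" as a command line: name --argument value ..., lists and objects as JSON in quotes. jog_arm: Moves the arm, as the interface text tells. Its arguments: {"type":"object","properties":{"series":{"type":"array"}},"required":["series"]}

```bash
ls; mkdir -p pics; cat > h.py <<'E'
import numpy as np, cv2
from bench import ctrl
def grab(n):
    c=ctrl.camera(n); np.savez(f'{n}.npz',**c); return c
def load(n): return dict(np.load(f'{n}.npz'))
def cloud(c):
    z=c['z_map']; v,u=np.mgrid[:z.shape[0],:z.shape[1]]
    p=np.stack([(u-c['cx'])/c['fx']*z,(v-c['cy'])/c['fy']*z,z],-1)
    return p@np.array(c['rotation']).T+np.array(c['xyz'])
E
python3 - <<'E'
from h import *
o=ctrl.get_obs(); print({k:np.round(v,3) for k,v in o.items()})
for n in ['scene','top']:
    c=grab(n); cv2.imwrite(f'pics/{n}0.png',c['frame']); print(n,c['fx'],c['cx'],c['cy'],c['xyz'],np.round(c['rotation'],3).tolist())
E
```

```text
pics
{'time_s': np.float64(0.0), 'q': array([-1.376,  0.182,  1.608, -0.   ,  1.354, -0.206]), 'dq': array([-0.   , -0.001,  0.   ,  0.001, -0.001,  0.002]), 'joint_efforts': array([-2.0000e-03, -4.4487e+01, -3.5134e+01, -1.0000e-03,  9.0000e-03,
        0.0000e+00]), 'eef_pos': array([ 0.224, -0.529,  0.23 ]), 'eef_rot': array([-0.001,  0.98 ,  0.199, -0.   ]), 'wrist_force': array([ 0.394, -0.527, -1.049]), 'torque': array([-0.021,  0.052, -0.024]), 'grasp_force': np.float64(0.0), 'opening': np.float64(0.997)}
scene 363.8610245907896 316.33173239744906 194.08913159495984 [ 1.09372371 -0.56971057  0.698314  ] [-0.419, 0.824, 0.343, -0.165]
top 452.8728031287037 318.2039598543222 193.85175616702628 [ 0.4235676  -0.03406684  1.60405911] [0.037, -0.701, 0.712, -0.027]
```

```bash
sed -i "s/np.array(c\['rotation'\]).T/RR(c['rotation']).T/" h.py; cat >> h.py <<'E'
from scipy.spatial.transform import Rotation
def RR(q): return Rotation.from_quat(np.roll(q,-1)).as_matrix()
E
python3 -c "
from h import *
for n in ['scene','top']:
    c=load(n); print(np.round(RR(c['rotation']),2).tolist())
    P=cloud(c); print(P[200,320],P[300,100])"
```

```text
[[0.71, 0.43, -0.56], [0.7, -0.41, 0.58], [0.02, -0.8, -0.6]]
[0.54952227 0.00784515 0.09088467] [ 0.3775686  -0.53720312 -0.00282166]
[[-0.01, -1.0, 0.09], [-1.0, 0.02, 0.01], [-0.01, -0.09, -1.0]]
[ 0.54195746 -0.02088427  0.0720383 ] [ 0.15528849  0.95126426 -0.39571842]
```

View pics/scene0.png

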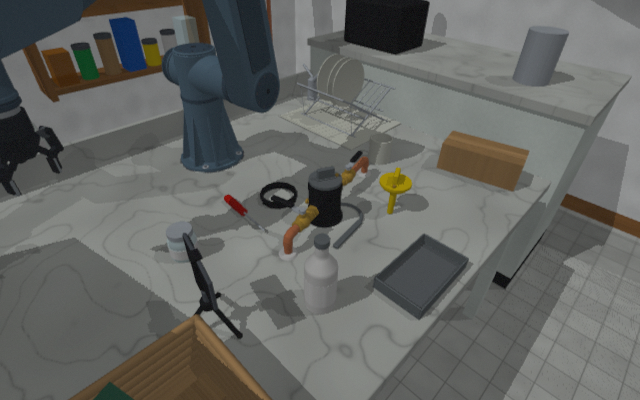

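View pics/top0.png

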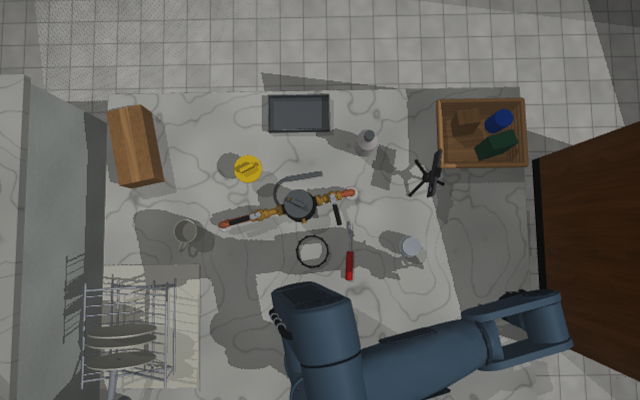

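```bash
python3 - <<'E'
from h import *
t=load('top');s=load('scene')
a=cv2.resize(t['frame'][145:265,205:445],None,fx=3.3,fy=3.3,interpolation=cv2.INTER_CUBIC)
b=cv2.resize(s['frame'][145:265,160:400],None,fx=3.3,fy=3.3,interpolation=cv2.INTER_CUBIC)[:200]
b=cv2.resize(s['frame'][225:345,150:390],None,fx=1.6,fy=1.6)
c=cv2.resize(s['frame'][140:260,260:440],None,fx=1.6,fy=1.6)
o=np.zeros((600,800,3),np.uint8); o[:396,:792]=a; o[400:592,:384]=b; o[400:592,400:688]=c
cv2.imwrite('pics/crop1.png',o)
P=cloud(t); R=RR(t['rotation'])
hsv=cv2.cvtColor(t['frame'],cv2.COLOR_BGR2HSV)
# copper/brass pipe pixels
m=(hsv[...,1]>90)&(hsv[...,0]<25)
m[:180]=0;m[232:]=0;m[:,:210]=0;m[:,365:]=0
p=P[m]; print('pipe n',len(p)); 
q=p[(p[:,2]>.03)&(p[:,2]<.12)]
d=np.linalg.svd(q[:,:2]-q[:,:2].mean(0))[2][0]; print('mean',q.mean(0),'dir',d,'ang',np.arctan2(d[1],d[0]))
# flange and grip
for lo,hi,name in [(.128,.142,'flange'),(.155,.175,'grip'),(.09,.115,'levers')]:
    mm=(P[...,2]>lo)&(P[...,2]<hi)&(P[...,0]>.4)&(P[...,0]<.65)&(P[...,1]>-.2)&(P[...,1]<.3)
    n,l,st,ce=cv2.connectedComponentsWithStats(mm.astype(np.uint8))
    for i in range(1,n):
        if st[i,4]>8:
            k=P[l==i]; (c,wh,an)=cv2.minAreaRect(k[:,:2].astype(np.float32)); print(name,ce[i].round(1),st[i,4],k.mean(0).round(4),np.round(c,4),np.round(wh,3),round(an,1))
# tripod
mm=(P[...,2]>.10)&(P[...,2]<.26)&(P[...,0]>.4)&(P[...,0]<.75)&(P[...,1]>-.45)&(P[...,1]<-.2)
n,l,st,ce=cv2.connectedComponentsWithStats(mm.astype(np.uint8))
for i in range(1,n):
    if st[i,4]>8:
        k=P[l==i]; print('trip',ce[i],st[i,4],k.min(0).round(3),k.max(0).round(3),cv2.minAreaRect(k[:,:2].astype(np.float32)))
E
```

```text
pipe n 648
mean [0.52356913 0.07765043 0.07124742] dir [ 0.20669522 -0.97840538] ang -1.3626002952174348
flange [243.4 168.9] 31 [0.6437 0.2284 0.1342] [0.6452 0.226 ] [0.011 0.033] 19.3
flange [298.2 202.9] 549 [0.5287 0.0496 0.1348] [0.5294 0.0494] [0.092 0.09 ] 44.4
grip [297.6 202.2] 68 [0.5287 0.0497 0.1663] [0.5292 0.0502] [0.049 0.014] 64.5
levers [248.3 174.5] 276 [0.6287 0.2173 0.1045] [0.6268 0.22  ] [0.045 0.093] 0.5
levers [335.7 208.9] 153 [ 0.5092 -0.0727  0.1018] [ 0.5103 -0.0729] [0.106 0.017] 13.4
levers [244.9 217.9] 158 [0.4839 0.2293 0.1023] [0.4849 0.2293] [0.018 0.11 ] 15.6
trip [375.27272727 141.20454545] 44 [ 0.708 -0.213  0.106] [ 0.749 -0.201  0.148] ((0.7281385660171509, -0.20664602518081665), (0.012315674684941769, 0.04139302670955658), 88.62820434570312)
trip [436.05765408 168.10735586] 503 [ 0.541 -0.449  0.1  ] [ 0.749 -0.364  0.218] ((0.6402409672737122, -0.41654568910598755), (0.062042661011219025, 0.21540889143943787), 74.5925521850586)
```

View pics/crop1.png

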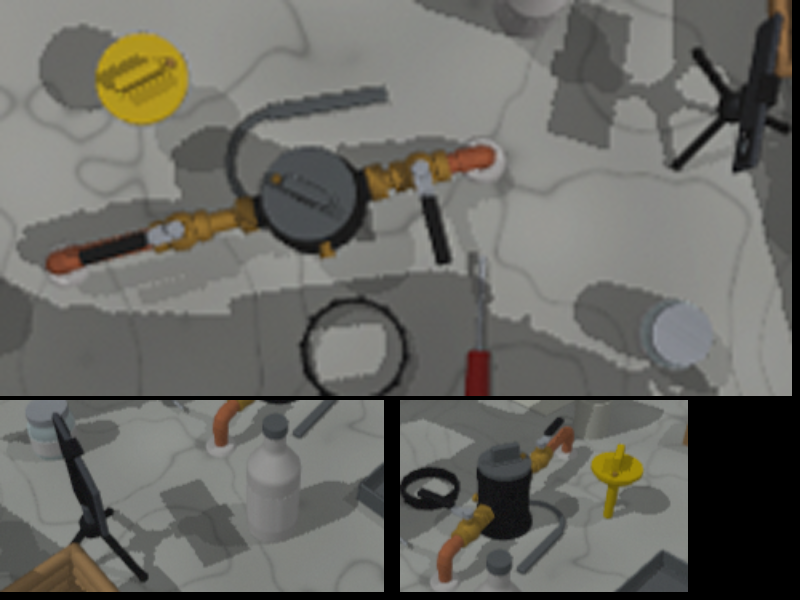

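The top view shows the pot with its black cap at (298,203). The inlet lever (black sleeve) lies along the long pipe at (240,219), and the outlet lever sits across at (336,209). Of the two insert shapes, the yellow one at (248,168) is the decoy and the black-capped one in the pot at (298,203) is the one meant. The phone is edge-on at (436,170), and next I'll measure it and the levers precisely.

```bash
python3 - <<'E'
from h import *
w=grab('wrist'); print('wrist cam',w['xyz'],RR(w['rotation']).round(2).tolist(),w['fx'])
cv2.imwrite('pics/wrist0.png',w['frame'])
t=load('top');s=load('scene')
P=cloud(t)
f=np.array([.5287,.0496])
g=cv2.cvtColor(t['frame'],cv2.COLOR_BGR2GRAY)
for nm,b in [('inlet',(.40,.53,.15,.34)),('outlet',(.42,.56,-.13,-.02))]:
    m=(P[...,2]>.085)&(P[...,2]<.115)&(P[...,0]>b[0])&(P[...,0]<b[1])&(P[...,1]>b[2])&(P[...,1]<b[3])&(g<60)
    k=P[m]; c=k.mean(0); u=np.linalg.svd(k[:,:2]-c[:2])[2][0]; r=(k[:,:2]-c[:2])@u
    print(nm,len(k),c.round(4),'dir deg',np.degrees(np.arctan2(u[1],u[0])).round(1),'ext',np.ptp(r).round(3))
for n,c in [('top',t),('scene',s)]:
    P=cloud(c); g=cv2.cvtColor(c['frame'],cv2.COLOR_BGR2GRAY)
    m=(P[...,2]>.12)&(P[...,2]<.27)&(P[...,0]>.5)&(P[...,0]<.70)&(P[...,1]>-.47)&(P[...,1]<-.3)&(g<90)
    k=P[m]; ce=k.mean(0); u=np.linalg.svd(k[:,:2]-ce[:2],full_matrices=False)[2][0]; r=(k[:,:2]-ce[:2])@u
    print(n,len(k),ce.round(4),np.degrees(np.arctan2(u[1],u[0])).round(1),np.ptp(r).round(3),k.min(0).round(3),k.max(0).round(3))
    # profile along x: max z, mean y
    for a in np.arange(.53,.70,.015):
        q=k[(k[:,0]>=a)&(k[:,0]<a+.015)]
        if len(q): print(f'{a:.3f}',len(q),q[:,2].max().round(3),q[:,2].min().round(3),q[:,1].min().round(3),q[:,1].max().round(3))
E
```

```text
wrist cam [ 0.29316451 -0.50011505  0.3737731 ] [[0.39, -0.88, -0.27], [-0.92, -0.37, -0.11], [-0.0, 0.3, -0.96]] 283.21973392137204
inlet 99 [0.4782 0.2484 0.1056] dir deg -74.2 ext 0.069
outlet 85 [ 0.4909 -0.0754  0.1041] dir deg -167.3 ext 0.066
top 382 [ 0.6132 -0.3834  0.1854] 167.5 0.15 [ 0.541 -0.406  0.123] [ 0.688 -0.364  0.218]
0.530 11 0.209 0.142 -0.375 -0.367
0.545 38 0.21 0.136 -0.38 -0.364
0.560 33 0.21 0.136 -0.38 -0.366
0.575 37 0.212 0.135 -0.383 -0.371
0.590 41 0.215 0.123 -0.394 -0.376
0.605 57 0.218 0.13 -0.398 -0.378
0.620 45 0.216 0.124 -0.399 -0.381
0.635 33 0.211 0.138 -0.398 -0.386
0.650 36 0.209 0.141 -0.401 -0.389
0.665 36 0.213 0.137 -0.406 -0.392
0.680 15 0.208 0.138 -0.406 -0.396
scene 836 [ 0.6328 -0.3947  0.1882] -12.0 0.149 [ 0.543 -0.408  0.126] [ 0.689 -0.367  0.215]
0.530 2 0.208 0.208 -0.372 -0.37
0.545 53 0.209 0.138 -0.38 -0.367
0.560 44 0.209 0.179 -0.384 -0.369
0.575 34 0.209 0.194 -0.386 -0.374
0.590 42 0.214 0.137 -0.396 -0.38
0.605 94 0.215 0.136 -0.4 -0.378
0.620 198 0.215 0.126 -0.401 -0.382
0.635 67 0.21 0.143 -0.4 -0.389
0.650 67 0.209 0.135 -0.403 -0.393
0.665 72 0.209 0.136 -0.407 -0.395
0.680 163 0.21 0.134 -0.408 -0.399
```

View pics/wrist0.png

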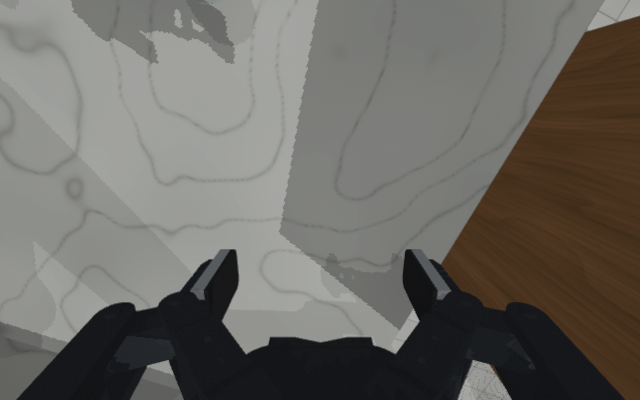

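>>> jog_arm --series '[[[32, -22, -9, 0, 0, 0, 26], [32, -22, -9, 0, 0, 0, 26], [32, -22, -9, 0, 0, 0, 26], [32, -22, -9, 0, 0, 0, 26], [32, -22, -9, 0, 0, 0, 26], [32, -22, -9, 0, 0, 0, 26], [32, -22, -9, 0, 0, 0, 26], [32, -22, -9, 0, 0, 0, 26], [32, -22, -9, 0, 0, 0, 26], [32, -22, -9, 0, 0, 0, 26]]]'

```text
time_s: 1.15
eef_pos: [0.4337, -0.2005, 0.3216]
eef_rot: [0.0, 0.98, 0.199, 0.0]
wrist_force: [0.6, -0.1, -0.5]
opening: 0.305
grasp_force: 0.0
```

```bash
python3 - <<'E'
from h import *
w=grab('wrist'); R=RR(w['rotation'])
def px(p):
    c=R.T@(np.array(p)-w['xyz']); return (c[0]/c[2]*w['fx']+w['cx'],c[1]/c[2]*w['fy']+w['cy'])
print(ctrl.get_obs()['eef_pos'],px([.561,-.372,.193]),px([.669,-.396,.193]))
u,v=map(int,px([.61,-.384,.18]))
x0=max(0,min(440,u-100)); y0=max(0,min(280,v-60)); print(x0,y0)
cv2.imwrite('pics/w1.png',cv2.resize(w['frame'][y0:y0+150,x0:x0+200],None,fx=4,fy=4,interpolation=cv2.INTER_CUBIC))
E
```

```text
[ 0.43643076 -0.1963849   0.32330369] (np.float64(540.3712989856034), np.float64(138.12460300554227)) (np.float64(640.580496205314), np.float64(30.021594784117582))
440 33
```

View pics/w1.png

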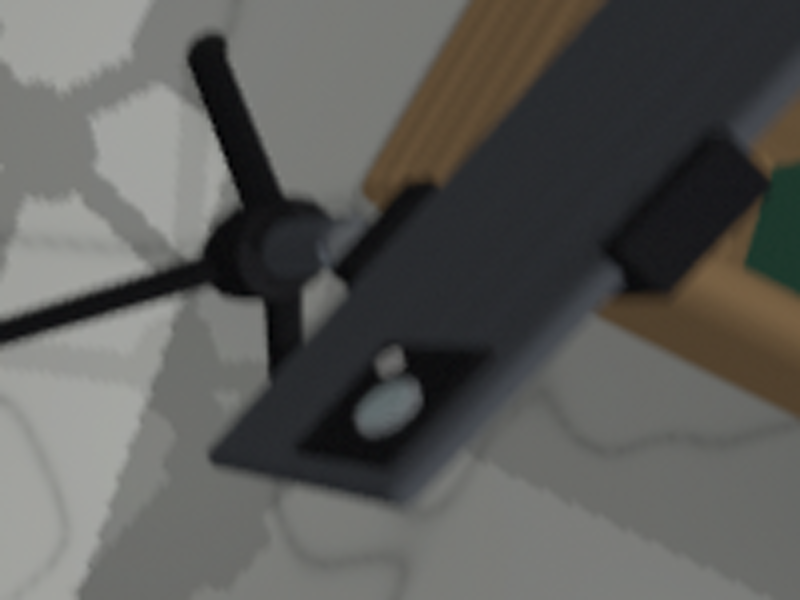

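The crop shows the lens (pale disc) at crop (390,408), which is full-frame px (537,135). It is on the left-looking (+y) face at the phone's near-robot end, as predicted.

>>> jog_arm --series '[[[22, -40, 2, 0, 0, 0, 28], [22, -40, 2, 0, 0, 0, 28], [22, -40, 2, 0, 0, 0, 28], [22, -40, 2, 0, 0, 0, 28], [22, -40, 2, 0, 0, 0, 28], [22, -40, 2, 0, 0, 0, 28], [22, -40, 2, 0, 0, 0, 28], [22, -40, 2, 0, 0, 0, 28], [22, -40, 2, 0, 0, 0, 28], [22, -40, 2, 0, 0, 0, 28]]]'

```text
time_s: 2.2
eef_pos: [0.4794, 0.2539, 0.301]
eef_rot: [0.0, 0.98, 0.199, -0.0]
wrist_force: [1.2, -0.1, 1.2]
opening: 0.33
grasp_force: 0.0
```

>>> jog_arm --series '[[[0, 0, 16, 0, 0, -0.145, 28], [0, 0, 16, 0, 0, -0.145, 28], [0, 0, 16, 0, 0, -0.145, 28], [0, 0, 16, 0, 0, -0.145, 28], [0, 0, 16, 0, 0, -0.145, 28], [0, 0, 16, 0, 0, -0.145, 28], [0, 0, 16, 0, 0, -0.145, 28], [0, 0, 16, 0, 0, -0.145, 28], [0, 0, 16, 0, 0, -0.145, 28], [0, 0, 16, 0, 0, -0.145, 28]]]'

```text
time_s: 3.2
eef_pos: [0.4795, 0.2518, 0.1403]
eef_rot: [-0.0, 0.599, 0.801, -0.0]
wrist_force: [-0.3, -0.2, -0.9]
opening: 0.328
grasp_force: 0.0
```

```bash
python3 - <<'E'
from h import *
w=load('wrist'); P=cloud(w); print('lens',P[133:138,535:541].reshape(-1,3).mean(0))
# plane of phone face near the lens
k=P[100:160,500:600].reshape(-1,3); g=(k[:,2]>.14)&(k[:,2]<.207)&(k[:,1]<-.355)&(k[:,1]>-.42)
k=k[g]; c=k.mean(0); n=np.linalg.svd(k-c,full_matrices=False)[2][2]; print(len(k),c,n)
w=grab('wrist'); P=cloud(w); R=RR(w['rotation'])
o=ctrl.get_obs(); E=RR(o['eef_rot']); print(o['eef_pos'],'psi',np.degrees(np.arctan2(E[1,0],E[0,0])),'ez',E[:,2],o['opening'])
hs=cv2.cvtColor(w['frame'],cv2.COLOR_BGR2GRAY)
m=(P[...,2]>.098)&(P[...,2]<.112)&(np.linalg.norm(P[...,:2]-[.478,.248],axis=-1)<.06)&(hs<70)
k=P[m]; c=k.mean(0); u=np.linalg.svd(k[:,:2]-c[:2],full_matrices=False)[2][0]; print('sleeve',len(k),c,np.degrees(np.arctan2(u[1],u[0])),np.ptp((k[:,:2]-c[:2])@u))
cv2.imwrite('pics/w2.png',w['frame'])
E
```

```text
lens [ 0.56228376 -0.36758254  0.1932543 ]
2886 [ 0.57241423 -0.37375733  0.17902284] [-0.23064337 -0.9729256   0.0148124 ]
[0.47774865 0.25127917 0.13749457] psi 106.78976995061761 ez [-0.0047935  -0.00134355 -0.99998761] 0.3292589867134605
sleeve 2167 [0.47601309 0.25147635 0.10619306] -73.54294497475689 0.06849758377276188
```

View pics/w2.png

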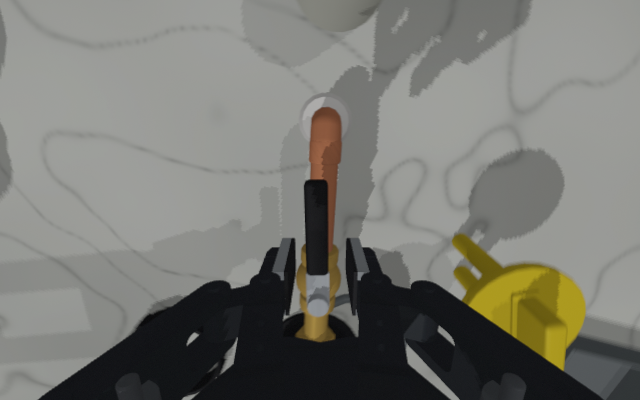

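The wrist view shows the lever's black sleeve at (316,228), centred between the open fingers with the pipe below it. Next I descend and sweep the arc.

>>> jog_arm --series '[[[9, 0, 18, 0, 0, 0, 23], [0, 0, 18, 0, 0, 0, 23], [0, 0, 18, 0, 0, 0, 23], [-0.5, -9, 0, 0, 0, -0.12, 23], [-0.5, -9, 0, 0, 0, -0.12, 23], [-0.5, -9, 0, 0, 0, -0.12, 23], [-0.5, -9, 0, 0, 0, -0.12, 23], [-0.5, -9, 0, 0, 0, -0.12, 23], [-0.5, -9, 0, 0, 0, -0.12, 23], [-0.5, -9, 0, 0, 0, -0.12, 23]]]'

```text
time_s: 4.25
eef_pos: [0.43, 0.2218, 0.0877]
eef_rot: [-0.0, 0.223, 0.975, 0.001]
wrist_force: [-0.3, 2.8, -0.5]
opening: 0.27
grasp_force: 1.4
```

```bash
cat > lev.py <<'E'
from h import *
def rep():
    o=ctrl.get_obs(); E=RR(o['eef_rot']); p=o['eef_pos']; d=p[:2]-[.496,.187]
    print('tcp',p.round(4),'psi',np.degrees(np.arctan2(E[1,0],E[0,0])).round(1),'ez',E[:,2].round(3),'F',o['wrist_force'].round(1),'open',o['opening'],'q',o['q'].round(2))
    print('pivot rel r',np.hypot(*d),'ang',np.degrees(np.arctan2(d[1],d[0])))
def sleeve():
    t=grab('top'); P=cloud(t); g=cv2.cvtColor(t['frame'],cv2.COLOR_BGR2GRAY)
    return t,P,g
if __name__=='__main__': rep()
E
python3 lev.py
```

```text
tcp [0.43   0.2218 0.0877] psi 154.3 ez [ 0.     0.001 -1.   ] F [-0.3  2.8 -0.5] open 0.26960519866024973 q [ 0.23  0.17  1.95  0.    1.03 -0.89]
pivot rel r 0.07463974181381955 ang 152.18110994668578
```

>>> jog_arm --series '[[[-0.5, -9, 0, 0, 0, -0.115, 23], [-0.5, -9, 0, 0, 0, -0.115, 23], [-0.5, -9, 0, 0, 0, -0.115, 23], [-0.5, -9, 0, 0, 0, -0.115, 23], [-0.5, -9, 0, 0, 0, -0.115, 23], [-0.5, -9, 0, 0, 0, -0.115, 23], [0, -2, 0, 0, 0, 0, 23], [0, -2, 0, 0, 0, 0, 23], [0, -1, 0, 0, 0, 0, 23], [0, 0, 0, 0, 0, 0, 23]]]'

```text
time_s: 5.25
eef_pos: [0.4248, 0.165, 0.0872]
eef_rot: [-0.001, -0.117, 0.993, 0.001]
wrist_force: [-4.3, 6.2, 2.1]
opening: 0.27
grasp_force: 3.5
```

```bash
python3 lev.py
```

```text
tcp [0.4248 0.165  0.0872] psi -166.5 ez [-0.002  0.002 -1.   ] F [-4.3  6.2  2.1] open 0.26957886887120397 q [ 0.11  0.11  2.01  0.    1.02 -1.7 ]
pivot rel r 0.07452848924129092 ang -162.83603255181472
```

>>> jog_arm --series '[[[0, -1, 0, 0, 0, 0, 23], [0, -1, 0, 0, 0, 0, 23], [0, -1, 0, 0, 0, 0, 23], [0, 0, 0, 0, 0, 0, 23], [0, 0, 0, 0, 0, 0, 23], [0, 0, 0, 0, 0, 0, 23], [0, 0, 0, 0, 0, 0, 23], [0, 0, 0, 0, 0, 0, 23], [0, 0, 0, 0, 0, 0, 23], [0, 0, 0, 0, 0, 0, 23]]]'

```text
time_s: 6.25
eef_pos: [0.4248, 0.1647, 0.0872]
eef_rot: [-0.001, -0.117, 0.993, 0.003]
wrist_force: [-5.9, 19.0, 2.0]
opening: 0.269
grasp_force: 9.9
```

```bash
python3 lev.py
```

```text
tcp [0.4248 0.1647 0.0872] psi -166.5 ez [-0.002  0.006 -1.   ] F [-5.9 19.   2. ] open 0.2693367972353267 q [ 0.1   0.11  2.02  0.01  1.02 -1.71]
pivot rel r 0.07458304180347385 ang -162.56563294135142
```

>>> jog_arm --series '[[[0, 3, 0, 0, 0, 0, 23], [0, 3, 0, 0, 0, 0, 23], [0, 0, -30, 0, 0, 0, 23], [0, 0, -45, 0, 0, 0, 23], [0, 0, -45, 0, 0, 0, 23], [0, 0, -45, 0, 0, 0, 23], [0, 0, -45, 0, 0, 0, 23], [0, 0, 0, 0, 0, -0.145, 50], [0, 0, 0, 0, 0, -0.145, 50], [0, 0, 0, 0, 0, -0.145, 50]]]'

```text
time_s: 7.25
eef_pos: [0.4255, 0.1665, 0.2981]
eef_rot: [0.001, -0.332, 0.943, -0.001]
wrist_force: [-0.1, 0.2, 0.5]
opening: 0.584
grasp_force: 0.0
```

>>> jog_arm --series '[[[-2, -39, 0, 0, 0, 0, 50], [-2, -39, 0, 0, 0, 0, 50], [-2, -39, 0, 0, 0, 0, 50], [-2, -39, 0, 0, 0, 0, 50], [0, 0, 0, 0, 0, -0.15, 50], [0, 0, 0, 0, 0, -0.15, 50], [0, 0, 0, 0, 0, -0.15, 50], [0, 0, 0, 0, 0, 0, 50], [0, 0, 0, 0, 0, 0, 50], [0, 0, 0, 0, 0, 0, 50]]]'

```text
time_s: 8.25
eef_pos: [0.5286, 0.0499, 0.2974]
eef_rot: [0.0, -0.531, 0.847, -0.0]
wrist_force: [-0.7, 0.4, -0.5]
opening: 0.586
grasp_force: 0.0
```

```bash
python3 - <<'E'
from lev import *
rep()
w=grab('wrist'); cv2.imwrite('pics/w3.png',w['frame']); t=grab('top'); 
for n,c in [('wrist',w),('top',t)]:
    P=cloud(c); g=cv2.cvtColor(c['frame'],cv2.COLOR_BGR2GRAY)
    def fit(nm,m):
        k=P[m]
        if len(k)<20: print(n,nm,len(k)); return
        r=cv2.minAreaRect(k[:,:2].astype(np.float32)); u=np.linalg.svd(k[:,:2]-k[:,:2].mean(0),full_matrices=False)[2][0]
        print(n,nm,len(k),k.mean(0).round(4),np.degrees(np.arctan2(u[1],u[0])).round(1),np.round(r[0],4),np.round(r[1],3),round(r[2],1))
    near=lambda x,y,r:np.hypot(P[...,0]-x,P[...,1]-y)<r
    fit('grip',(P[...,2]>.158)&(P[...,2]<.175)&near(.529,.05,.045))
    fit('flange',(P[...,2]>.130)&(P[...,2]<.140)&near(.529,.05,.06))
    fit('inlet',(P[...,2]>.095)&(P[...,2]<.115)&near(.433,.172,.05)&(g<70))
E
```

```text
tcp [0.5286 0.0499 0.2974] psi -115.8 ez [ 0. -0. -1.] F [-0.7  0.4 -0.5] open 0.5860343515375063 q [-0.13  0.03  1.64 -0.    1.47 -2.82]
pivot rel r 0.1409466218220054 ang -76.62629293775429
wrist grip 675 [0.5265 0.0471 0.167 ] 64.3 [0.527 0.048] [0.049 0.013] 64.6
wrist flange 4652 [0.5256 0.0457 0.1357] -25.5 [0.5273 0.0486] [0.093 0.092] 65.6
wrist inlet 724 [0.4325 0.1677 0.1054] 13.5 [0.4328 0.1694] [0.069 0.016] 13.4
top grip 0
top flange 67 [0.4963 0.0561 0.1348] 99.4 [0.4957 0.0427] [0.069 0.026] 89.1
top inlet 47 [0.4196 0.1669 0.1057] -174.7 [0.4265 0.1651] [0.014 0.053] 88.5
```

View pics/w3.png

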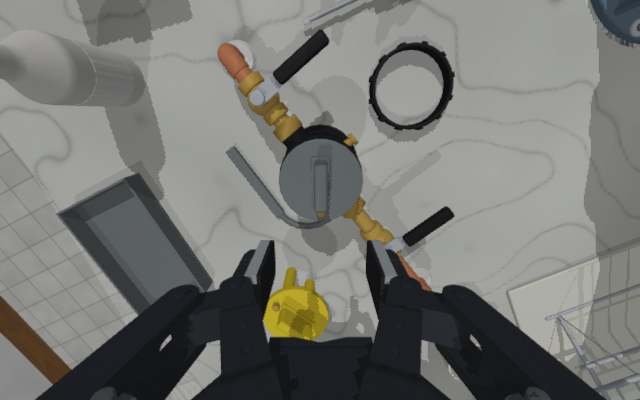

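>>> jog_arm --series '[[[0, 0, 22, 0, 0, 0, 50], [0, 0, 22, 0, 0, 0, 50], [0, 0, 22, 0, 0, 0, 50], [0, 0, 22, 0, 0, 0, 50], [0, 0, 22, 0, 0, 0, 50], [0, 0, 22, 0, 0, 0, 50], [0, 0, 15, 0, 0, 0, 50], [0, 0, 7, 0, 0, 0, 50], [0, 0, 0, 0, 0, 0, 50], [0, 0, 0, 0, 0, 0, 30]]]'

```text
time_s: 9.35
eef_pos: [0.5291, 0.0499, 0.1441]
eef_rot: [0.0, -0.533, 0.846, -0.0]
wrist_force: [-0.8, 0.1, 0.4]
opening: 0.429
grasp_force: 0.0
```

>>> jog_arm --series '[[[0, 0, 0, 0, 0, 0, 0], [0, 0, 0, 0, 0, 0, 0], [0, 0, 0, 0, 0, 0, 0], [0, 0, 0, 0, 0, 0, 0], [0, 0, 0, 0, 0, 0, 0], [0, 0, 0, 0, 0, 0, 0], [0, 0, 0, 0, 0, 0, 0], [0, 0, 0, 0, 0, 0, 0], [0, 0, 0, 0, 0, 0, 0], [0, 0, 0, 0, 0, 0, 0]]]'

```text
time_s: 10.35
eef_pos: [0.5294, 0.0498, 0.1446]
eef_rot: [0.001, -0.533, 0.846, -0.001]
wrist_force: [0.5, -0.3, 5.6]
opening: 0.154
grasp_force: 61.1
```

>>> jog_arm --series '[[[0, 0, -3, 0, 0, 0, 0], [0, 0, -8, 0, 0, 0, 0], [0, 0, -15, 0, 0, 0, 0], [0, 0, -18, 0, 0, 0, 0], [0, 0, -18, 0, 0, 0, 0], [0, 0, -18, 0, 0, 0, 0], [0, 0, -18, 0, 0, 0, 0], [0, 0, -18, 0, 0, 0, 0], [0, 0, -13, 0, 0, 0, 0], [0, 0, -6, 0, 0, 0, 0]]]'

```text
time_s: 11.35
eef_pos: [0.5288, 0.0499, 0.2796]
eef_rot: [0.001, -0.533, 0.846, -0.0]
wrist_force: [-0.8, 0.1, -4.2]
opening: 0.15
grasp_force: 59.7
```

```bash
python3 - <<'E'
from lev import *
rep()
s=grab('scene'); w=grab('wrist'); P=cloud(s)
m=(P[...,2]>.06)&(P[...,2]<.19)&(P[...,0]>.6)&(P[...,0]<.85)&(P[...,1]>-.3)&(P[...,1]<-.05)
n,l,st,ce=cv2.connectedComponentsWithStats(m.astype(np.uint8))
for i in range(1,n):
    if st[i,4]>80: k=P[l==i]; print('bottle',ce[i],k.min(0),k.max(0))
hsv=cv2.cvtColor(s['frame'],cv2.COLOR_BGR2HSV)
cv2.imwrite('pics/s2.png',cv2.resize(s['frame'][80:320,140:460],None,fx=2.4,fy=2.4,interpolation=cv2.INTER_CUBIC))
E
```

```text
tcp [0.5288 0.0499 0.2796] psi -115.6 ez [ 0.001 -0.    -1.   ] F [-0.8  0.1 -4.2] open 0.14964272487504057 q [-0.13  0.04  1.66 -0.    1.44 -2.82]
pivot rel r 0.14097888213025656 ang -76.52829309998182
bottle [320.57972028 273.55594406] [ 0.70738042 -0.22021076  0.0600052 ] [ 0.77397891 -0.15198548  0.18992857]
```

View pics/s2.png

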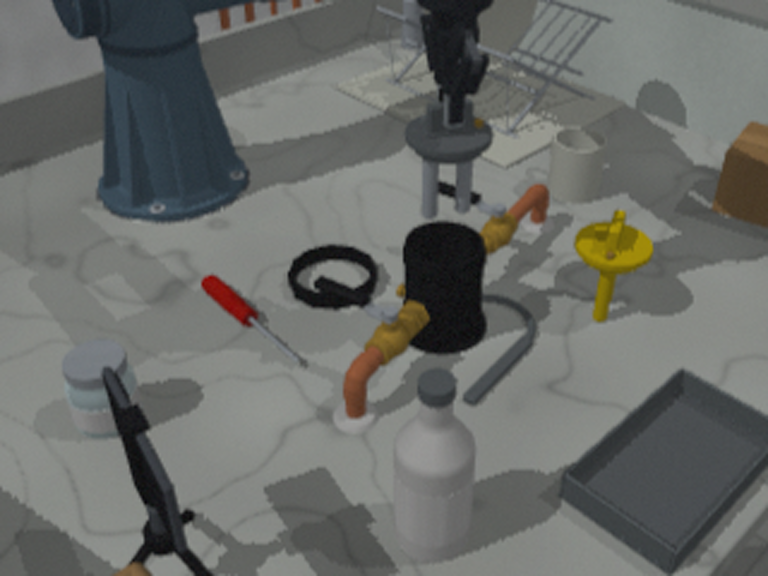

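The scene view shows the grey and black insert with its two rods hanging upright above the empty pot at crop (448,170). The bottle at (435,470) and the other things are unmoved. Next I carry it to the lens.

>>> jog_arm --series '[[[10, -8, 0, 0, 0, 0, 0], [20, -16, 0, 0, 0, 0, 0], [27, -22, 0, 0, 0, 0, 0], [27, -22, 0, 0, 0, 0, 0], [27, -22, 0, 0, 0, 0, 0], [27, -22, 0, 0, 0, 0, 0], [27, -22, 0, 0, 0, 0, 0], [25, -21, 0, 0, 0, 0, 0], [17, -14, 0, 0, 0, 0, 0], [9, -7, 0, 0, 0, 0, 0]]]'

```text
time_s: 12.45
eef_pos: [0.6054, -0.1956, 0.2765]
eef_rot: [-0.014, -0.509, 0.86, -0.008]
wrist_force: [-0.6, -0.0, -4.2]
opening: 0.149
grasp_force: 59.7
```

>>> jog_arm --series '[[[0, 0, 0, 0, 0, 0.08, 0], [0, 0, 0, 0, 0, 0.13, 0], [0, 0, 2, 0, 0, 0.145, 0], [0, 0, 2, 0, 0, 0.145, 0], [0, 0, 2, 0, 0, 0.145, 0], [0, 0, 2, 0, 0, 0.145, 0], [0, 0, 2, 0, 0, 0.145, 0], [0, 0, 2, 0, 0, 0.145, 0], [0, 0, 1, 0, 0, 0.145, 0], [0, 0, 1, 0, 0, 0.12, 0]]]'

```text
time_s: 13.45
eef_pos: [0.6049, -0.1936, 0.2633]
eef_rot: [-0.006, 0.139, 0.99, -0.015]
wrist_force: [0.4, -1.1, -4.2]
opening: 0.152
grasp_force: 59.7
```

>>> jog_arm --series '[[[0, 0, 0, 0, 0, 0, 0], [0, 0, 0, 0, 0, 0, 0], [0, 0, 0, 0, 0, 0, 0], [0, 0, 0, 0, 0, 0, 0], [0, 0, 0, 0, 0, 0, 0], [0, 0, 0, 0, 0, 0, 0], [0, 0, 0, 0, 0, 0, 0], [0, 0, 0, 0, 0, 0, 0], [0, 0, 0, 0, 0, 0, 0], [0, 0, 0, 0, 0, 0, 0]]]'

```text
time_s: 14.45
eef_pos: [0.6055, -0.1939, 0.2645]
eef_rot: [-0.005, 0.137, 0.99, -0.015]
wrist_force: [0.2, -0.4, -4.5]
opening: 0.152
grasp_force: 59.7
```

```bash
python3 - <<'E'
from lev import *
rep(); o=ctrl.get_obs(); p=o['eef_pos']
L=np.array([.562,-.368,.193]); x=np.array([.22,.9755,0]); y=np.array([-.9755,.22,0])
s=grab('scene'); t=grab('top'); P=cloud(s)
R=RR(s['rotation'])
g=np.hypot(P[...,0]-p[0],P[...,1]-p[1])<.07
k=P[g&(P[...,2]>.14)&(P[...,2]<.222)]; print('rods',len(k),k.min(0),k.max(0))
for lo in (.145,.17,.195):
    q=P[g&(P[...,2]>lo)&(P[...,2]<lo+.02)]-L; print(lo,len(q),'x',q@x.T and 0 if 0 else (q@x).min().round(3),(q@x).max().round(3),'y',(q@y).min().round(3),(q@y).max().round(3))
al=P[g&(P[...,2]>.09)&(P[...,2]<.26)]; print('bottom z',np.percentile(al[:,2],[0,1,5]))
m=np.array([p[0],p[1],p[2]-.0721])-L; print('mid in lens',m@x,m@y,m[2])
cv2.imwrite('pics/s3.png',cv2.resize(s['frame'][80:320,140:460],None,fx=2.4,fy=2.4,interpolation=cv2.INTER_CUBIC))
E
```

```text
tcp [ 0.6055 -0.1939  0.2645] psi 164.3 ez [-0.014 -0.029 -0.999] F [ 0.2 -0.4 -4.5] open 0.15216402155341438 q [-0.48  0.29  1.4  -0.03  1.44 -1.77]
pivot rel r 0.39629949715263985 ang -73.95647369149852
rods 317 [ 0.57715387 -0.21225979  0.15186014] [ 0.63339203 -0.19035881  0.22140117]
0.145 63 x 0.165 0.18 y -0.033 0.023
0.17 106 x 0.165 0.183 y -0.033 0.019
0.195 72 x 0.167 0.183 y -0.033 0.014
bottom z [0.15186014 0.15477391 0.16435233]
mid in lens 0.17944459358362588 -0.004148140928666055 -0.0006420009992532671
```

View pics/s3.png

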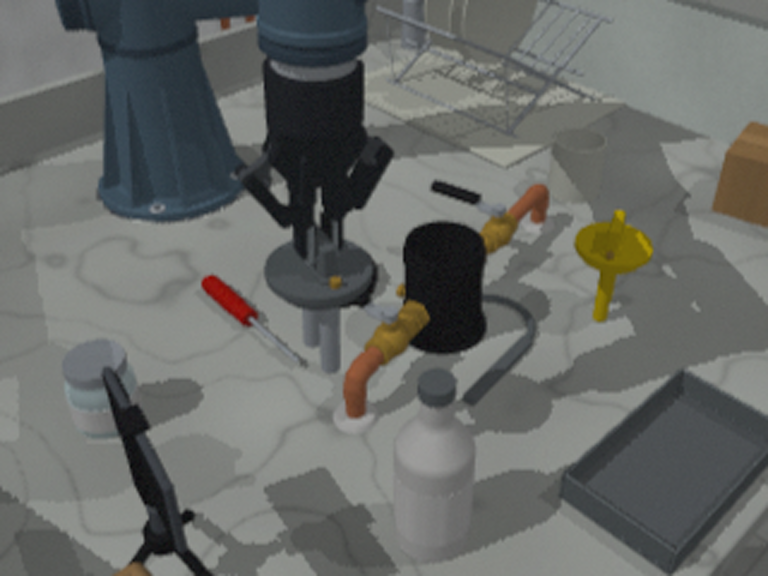

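The scene view shows the insert at crop (320,310) facing the phone, but about 3 cm too far out because the rows were speed-capped. I'll trim the distance, tilt and yaw.

>>> jog_arm --series '[[[0.5, -3, 0, -0.005, -0.001, -0.008, 0], [0.5, -6, 0, -0.006, -0.001, -0.01, 0], [0.5, -6, 0, -0.006, -0.001, -0.01, 0], [0.5, -6, 0, -0.006, -0.001, -0.01, 0], [0.5, -5, 0, -0.005, -0.001, -0.008, 0], [0, -3, 0, -0.003, 0, -0.004, 0], [0, 0, 0, 0, 0, 0, 0], [0, 0, 0, 0, 0, 0, 0], [0, 0, 0, 0, 0, 0, 0], [0, 0, 0, 0, 0, 0, 0]]]'

```text
time_s: 15.55
eef_pos: [0.596, -0.221, 0.265]
eef_rot: [-0.001, 0.112, 0.994, -0.0]
wrist_force: [-0.1, 0.4, -4.8]
opening: 0.146
grasp_force: 59.7
```

```bash
python3 - <<'E'
from lev import *
rep(); o=ctrl.get_obs(); p=o['eef_pos']; print(o['dq'].round(3),o['grasp_force'])
L=np.array([.562,-.368,.193]); x=np.array([.22,.9755,0]); y=np.array([-.9755,.22,0])
m=np.array([p[0],p[1],p[2]-.0721])-L; print('mid in lens',m@x,m@y,m[2])
s=grab('scene'); P=cloud(s)
g=np.hypot(P[...,0]-p[0],P[...,1]-p[1])<.07
q=P[g&(P[...,2]>.14)&(P[...,2]<.222)]-L; print('rods x',(q@x).min(),(q@x).max(),'y',(q@y).min(),(q@y).max(),'zmin',q[:,2].min()+L[2])
# per-rod centres (split along y), visible near side
for sg in (-1,1):
    r=q[np.sign(q@y)==sg]; print(sg,len(r),np.median(r@x),np.median(r@y))
# inlet lever check
g2=cv2.cvtColor(s['frame'],cv2.COLOR_BGR2GRAY)
for n,c in [('in',(.433,.170)),('out',(.489,-.076))]:
    k=P[(P[...,2]>.095)&(P[...,2]<.115)&(np.hypot(P[...,0]-c[0],P[...,1]-c[1])<.045)&(g2<70)]
    if len(k)>10: u=np.linalg.svd(k[:,:2]-k[:,:2].mean(0),full_matrices=False)[2][0]; print(n,len(k),k.mean(0),np.degrees(np.arctan(u[1]/u[0])))
E
```

```text
tcp [ 0.596 -0.221  0.265] psi 167.2 ez [-0.001 -0.    -1.   ] F [-0.1  0.4 -4.8] open 0.14616632472114174 q [-0.54  0.29  1.41 -0.    1.45 -1.89]
pivot rel r 0.4200362817100235 ang -76.22734537313838
[ 0.     0.002  0.002 -0.001 -0.001 -0.   ] 59.68145549297333
mid in lens 0.15091766398590722 -0.0008161301135646698 -0.00012331910145074731
rods x 0.1411587721999219 0.15769843862389088 y -0.030909594214224952 0.023133844857138236 zmin 0.15285091004721796
-1 209 0.14685903614734497 -0.026722029202173606
1 102 0.14575619199913592 0.01347574607845078
in 87 [0.43652406 0.16711714 0.10351887] 12.436172267485604
out 75 [ 0.50925084 -0.07707585  0.10316018] 16.971006190315403
```

```bash
python3 -c "
from bench import ctrl
print(ctrl.hand_in())"
```

```text
the job is handed in; nothing more can be done
None
```

The inlet lever was turned to its hard stop before the insert was lifted. The insert was handed in held upright, by measurement 15 cm from the lens, level with it and with both rods side by side; no verdict was returned.

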